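# Spread the snap ring over the axle stub and hold it at the groove

## Robot

A 7-joint arm with a two-finger parallel gripper is mounted at the origin on the work surface. World frame = base frame: x ahead of the robot, y to its left, z up, the work surface at z = 0. Lengths are in m, angles in rad, forces in N, time in s.
With the tool pointing down it reaches from about 0.4 to 0.9 m from the base axis. Payload 5.5 kg.
Tool frame: the origin (TCP) lies at the very end of the fingers, on their centre line; the grasp point (between the pads) lies 19 mm behind it; x points along the fingers, y is the direction in which the jaws open and shut, and the axes are right-handed (so a half turn about x gives the same grasp; the last joint's range is limited). The gripper opens to 85 mm and grips with 20 to 120 N. Pads are 22 mm wide; open, the fingers measure 114 mm over their backs; the gripper's body (76 mm by 85 mm) begins 54 mm behind the grasp point. The pads swing forward as they close: fully open they stand 13 mm farther back than shut.
Start: joints at [1.575, 0.501, -0.427, 1.55, 0.221, 1.138, -0.21], TCP at [0.166, -0.628, 0.231] pointing down, gripper open.
Joint ranges: [-2.88, 2.88], [-0.31, 2.03], [-1.54, 1.56], [0.2, 2.42], [-1.41, 4.55], [0.19, 2.02], [-2.57, 2.57]. Speed limits (rad/s): [2.57, 2.57, 3.14, 3.14, 3.14, 3.14, 3.14].

## Interface

Orientations are given as a unit quaternion [x, y, z, w].
In Python, from bench import state, capture, finish_job gives the robot as it stands.
- The arm moves only by the tool arm_command, never from a script. Its argument "targets" is a list of rows, each a list of 7 numbers: the shift along the tool's x, y, z in cm, then the turn, a rotation vector about the tool's x, y, z in units of 5 degrees (1.0 is 5 degrees), then the gripper's target within -1 to 1 (fully open at 1, half-way at 0, shut at -1). In form: [[tx, ty, tz, wx, wy, wz, hand], ...]. A call has 1 to 20 rows; each row is the pose to reach, as a shift and turn from the pose commanded when the call began, along the tool's axes at that moment; what a row does not reach only later rows make up. A row lasts 1/12 s, in which the tool goes at most 41.7 mm and 7.16 degrees, less where a joint would pass 70% of its speed; a pose out of reach is approached as far as the arm can. A call with a gripper value outside its range is refused whole. The fingers move at their own pace and stop on an object; "squeeze" is the grip in N (left out, the last holds). Time passes only in rows, so rows that repeat a pose let the fingers close. It gives the time, the measured TCP pose, the force and the opening at its end, in the units of the state.
- state(): the state, without advancing time (a new reading comes with each control period).
- capture(name): name is "side" or "top"; returns a dict with "img" (420x560x3 uint8, red, green, blue), "depth" (420x560 float32, m along the optical axis (not along the pixel's ray), 0 where there is no reading), "fx", "fy", "cx", "cy" (pixels), "k1" (the pictures are not rectified: a ray, as slopes to the right and down, at radius r is drawn at 1 + k1 r^2 times it, then the intrinsics apply), "R" (3x3) and "t" (3): a world point X has camera coordinates R X + t. Camera axes: x right, y down, z forward; pixel columns grow to the right and rows downward; lengths in m; the calibration is good to about 2 mm. A picture is of the moment at which its call begins.
- finish_job(): hands the job in, once; it reports no verdict.
The state is a dict: "t": time; "joint_pos": joint angles; "joint_velocities": joint speeds; "effort": joint torques, N m; "ee_pos": TCP position; "tcp_rot": TCP orientation; "wrist_force": force on the tool from outside, world axes, zero at the start; "torque": the same for the moment, N m; "gripper_width": opening from 0.0 (shut) to 1.0 (fully open).
Only numpy, scipy, OpenCV 4.12 (cv2) and the standard library are available. Lean on these libraries where they do the work, as an engineer would, in place of code of your own. Each camera call takes 0.05 s, during which the arm holds its last target.

## Task

First raise the small hold-down lever that lies across the axle stub on the test rig until it stands upright. Then grip the snap-ring pliers by both handles and squeeze them to their stop so that the ring on their tips is fully spread, lift them out of their holder, slide the spread ring down over the stub until it is level with the groove, and finish while still holding it there: pliers upright, handles squeezed, ring spread around the stub, not resting on the bearing below. Leave the other things on the bench (steel weight, spare bearing, screwdriver) where they are.

Things in the scene. Friction and masses are not known exactly. Their poses are not given: they have to be found in the camera images.
- rig: Test rig, fixed on a black base plate 150 x 130 mm. Origin on the axle stub's vertical axis at bench level. z up; x from the stub to the lever's pivot post (34 mm wide, near face 59 mm from the stub's axis, 105 mm tall); y along the lever's hinge. The stub is a steel post 36 mm in diameter, flat top 85 mm above the bench, 3 mm chamfer.
- groove (a point): Centre of the stub's groove, on its axis, 62 mm above the bench. The groove is 31 mm in diameter and 7 mm high (58.5 to 65.5 mm above the bench). Below it a fixed steel bearing 60 mm across has its top at 48 mm. Axes as for the rig.
- lever_pivot (a point): Middle of the hinge of the hold-down lever: 66 mm from the stub's axis along the rig's x, 94 mm above the bench. Axes as for the rig; the hinge runs along y.
- lever_tip (a point): Centre of the lever's black end grip, 108 mm from the hinge: 14 mm wide along the hinge, 14 mm high, 28 mm long. Lever down, it is 42 mm from the stub's axis on the side away from the pivot, 94 mm up. Axes turn with the lever (x to the hinge, y along it). Two fingers pinching its sides (along y) can raise it in an arc about the hinge while it turns between them.
- lever (a joint): Angle of the hold-down lever in rad: 0 lying level across the stub's top, 1.5 upright at its stop. Starts between 0 and 0.15. A stiff hinge (1 to 2 N at the grip): it stays where it is left. Raised, its end is about 215 mm above the bench, in the way of anything coming from the pivot's side.
- pliers_grip (a point): Midway between the handle grips of the pliers, which stand upright, handles up, 0.2 kg. z up; y from handle to handle; x to the side where the ring lies. Handles: 16 mm wide along x, from 45 mm below to 33 mm above this point; over their outer faces 56 mm here when released (65 at the top), 40 mm and parallel when squeezed to the stop. A spring opens them: about 10 N at the stop.
- holder: Open aluminium holder, origin under its centre on the bench, fixed. Two posts 95 mm tall, 110 mm over their outsides along y. The pliers' hand guard bar (26 x 100 mm, 70 to 75 mm below pliers_grip) rests on them between lips 6 mm high, so pliers_grip starts 170 mm above the bench. Jaws and ring hang free between the posts; the pliers lift straight up out of it.
- ring_c (a point): Centre of the opening of the spread snap ring on the pliers' tips; same axes as pliers_grip, 153 mm below it and 20.3 mm along its x. A flat dark steel C, 3 mm thick, 5 mm wide: opening 34 mm when released (will not pass the stub), about 41 mm spread, then some 52 mm outside. It cannot come off the pliers. The jaws go down beside the stub, 20 mm from its axis.
- handle_l (a joint): How far the handles of the pliers are squeezed, in rad for one handle: 0 released, 0.13 at the stop (ring fully spread). Both handles move together.
- weight_mid (a point): Centre of a steel calibration weight, 44 mm in diameter, 48 mm tall, between the rig and the holder. To be left alone.
- bearing_mid (a point): Centre of a loose spare bearing, 48 mm in diameter, 14 mm high, lying on the bench. To be left alone.
- driver_grip (a point): Handle of a screwdriver 160 mm long lying on the bench. To be left alone.
There are look-alikes about, which are no part of the job. Leave any red look-alike of the part that bears pliers_grip alone.

How it is judged:
By the outcome, as a careful person would: the job done as asked, in the order asked, and still so for the second after the job is handed in, while the arm keeps its last pose, push and grip.
It also fails if it takes over 64 s, if anything falls off the work surface, if the arm or the gripper's body presses on something with over 40 N, if the wrist force passes 120 N, or if a joint passes its speed limit or range.

## Working session

There is one attempt and no reset: what is moved stays moved. The work goes in short steps, Python scripts to look and compute and a tool call to move; the robot and the scene stay as the last step left them, time stands still between calls to the robot, and variables do not carry over. Pictures are saved under pics/ and viewed, and the job is handed in when it is done.

Besides the shell and the picture viewer there is one more tool, called after ">>>" as a command line: name --pt "numbers of a row" for each row, then --argument value for the rest. arm_command: Moves the arm, as the interface text tells. Its arguments: {"type":"object","properties":{"targets":{"type":"array","items":{"type":"array","items":{"type":"number"}}},"squeeze":{"type":"number"}},"required":["targets"]}

```bash
mkdir -p pics; ls; python3 - <<'E'
from bench import state,capture
import cv2,numpy as np
s=state()
for k,v in s.items(): print(k,np.round(v,4))
for n in("side","top"):
    c=capture(n); np.savez(f"pics/{n}0.npz",**c); cv2.imwrite(f"pics/{n}0.png",c["img"][:,:,::-1])
    print(n,[np.round(c[k],4) for k in("fx","fy","cx","cy","k1","R","t")], "campos",-c["R"].T@c["t"])
E
```

```text
pics
t 0.0
joint_pos [ 1.5752  0.5018 -0.4268  1.5514  0.2208  1.1383 -0.2103]
joint_velocities [-0.0024  0.0023 -0.0005  0.0004 -0.0002  0.0004 -0.0005]
effort [-2.00000e-04 -5.69517e+01 -5.81580e+00 -2.80934e+01  1.07000e-02
  1.20000e-02 -0.00000e+00]
ee_pos [ 0.1661 -0.6277  0.2303]
tcp_rot [-0.7011 -0.0919  0.7013 -0.0906]
wrist_force [ 0.6304  0.3894 -0.1881]
torque [ 0.0449  0.0156 -0.0501]
gripper_width 0.9979
side [np.float64(398.7875), np.float64(398.7875), np.float64(274.8056), np.float64(204.2721), np.float64(-0.087), array([[-0.9886, -0.1501,  0.0089],
       [-0.0999,  0.6112, -0.7852],
       [ 0.1124, -0.7771, -0.6192]]), array([0.5253, 0.1725, 0.7702])] campos [0.44998368 0.5719727  0.60763848]
top [np.float64(498.1561), np.float64(498.1561), np.float64(276.7575), np.float64(212.3102), np.float64(-0.0504), array([[ 1.860e-02, -9.998e-01,  4.300e-03],
       [-9.827e-01, -1.910e-02, -1.840e-01],
       [ 1.840e-01, -8.000e-04, -9.829e-01]]), array([-0.0182,  0.5557,  1.0394])] campos [ 0.35513676 -0.00678147  1.12399259]
```

View pics/side0.png

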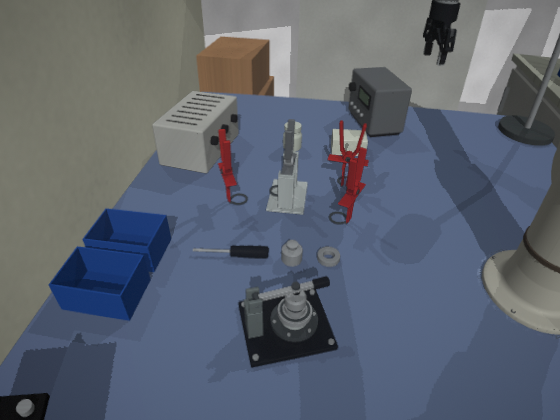

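View pics/top0.png

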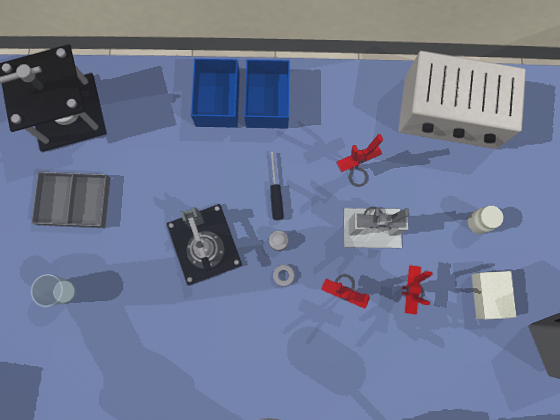

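Top view: rig at about (204,245), aluminium holder with grey pliers at about (375,222). Three red look-alike pliers are at (360,158), (345,292) and (415,290). The grey pair in the holder fits the description. I'll enlarge it and the rig to confirm.

```bash
cat > h.py <<'E'
import numpy as np,cv2
from bench import state,capture
def load(n,i): return dict(np.load(f"pics/{n}{i}.npz"))
def snap(n,i):
    c=capture(n); np.savez(f"pics/{n}{i}.npz",**c); cv2.imwrite(f"pics/{n}{i}.png",c["img"][:,:,::-1]); return c
def und(c,uv):
    K=np.array([[c["fx"],0,c["cx"]],[0,c["fy"],c["cy"]],[0,0,1]],float)
    return cv2.undistortPoints(np.array(uv,float).reshape(-1,1,2),K,np.array([float(c["k1"]),0,0,0,0])).reshape(-1,2)
def rays(c,uv):
    p=und(c,uv); d=np.c_[p,np.ones(len(p))]@c["R"]; return -c["R"].T@c["t"],d
def onz(c,uv,z):
    o,d=rays(c,uv); return o+d*((z-o[2])/d[:,2])[:,None]
def depthpts(c,mask):
    v,u=np.nonzero(mask&(c["depth"]>0)); p=und(c,np.c_[u,v]); z=c["depth"][v,u][:,None]
    return (np.c_[p,np.ones(len(p))]*z-c["t"])@c["R"],np.c_[u,v]
def tri(c1,uv1,c2,uv2):
    o1,d1=rays(c1,[uv1]);o2,d2=rays(c2,[uv2]);d1=d1[0];d2=d2[0]
    s=np.linalg.lstsq(np.c_[d1,-d2],o2-o1,rcond=None)[0]
    a=o1+s[0]*d1;b=o2+s[1]*d2; return (a+b)/2,np.linalg.norm(a-b)
def proj(c,X):
    X=np.atleast_2d(X)@c["R"].T+c["t"];s=X[:,:2]/X[:,2:];r=(s**2).sum(1,keepdims=True)
    s=s*(1+c["k1"]*r);return s*c["fx"]+[c["cx"],c["cy"]]
def crop(n,i,x0,y0,w,h,k,out,pts=()):
    im=cv2.imread(f"pics/{n}{i}.png")[y0:y0+h,x0:x0+w]; im=cv2.resize(im,None,fx=k,fy=k,interpolation=cv2.INTER_CUBIC)
    for p in pts: cv2.drawMarker(im,(int((p[0]-x0+.5)*k),int((p[1]-y0+.5)*k)),(0,255,255),0,10,1)
    cv2.imwrite(out,im)
E
python3 - <<'E'
from h import *
crop("top",0,150,190,120,110,6,"pics/c1.png")
crop("top",0,320,180,130,90,6,"pics/c2.png")
crop("side",0,230,260,120,110,5,"pics/c3.png")
crop("side",0,240,110,100,110,5,"pics/c4.png")
E
```

```text
(no output)
```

View pics/c1.png

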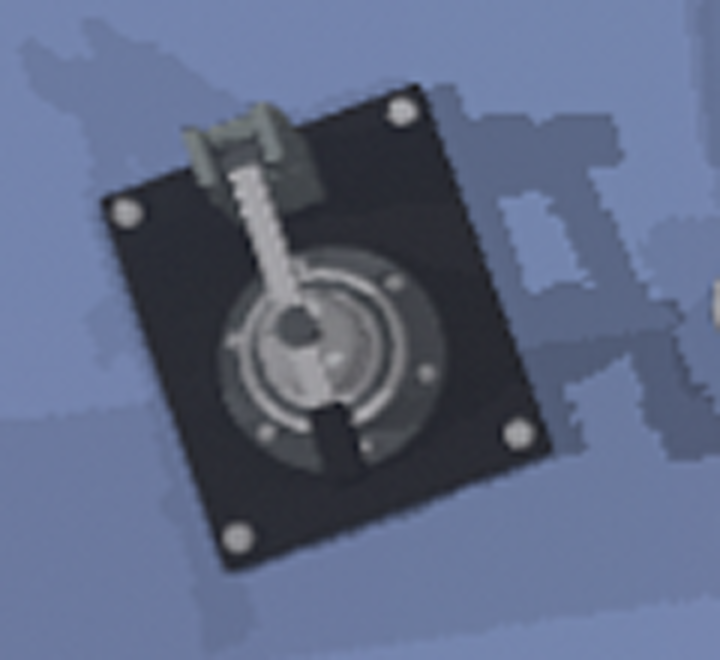

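View pics/c2.png

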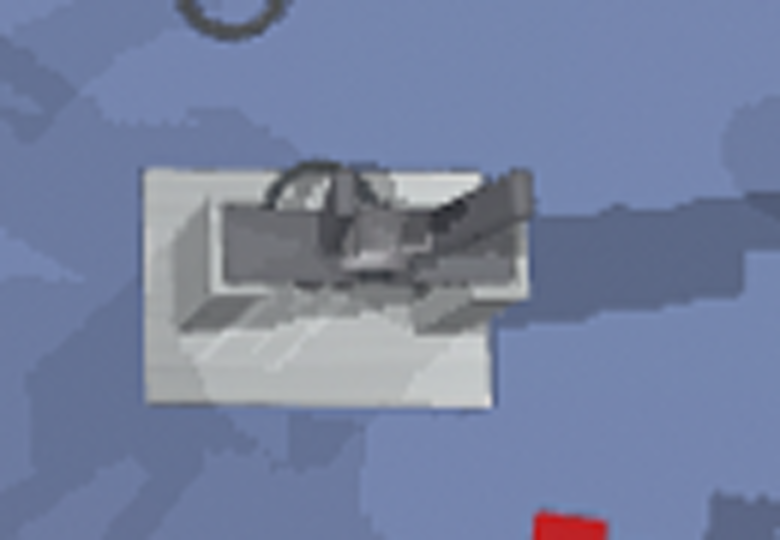

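View pics/c3.png

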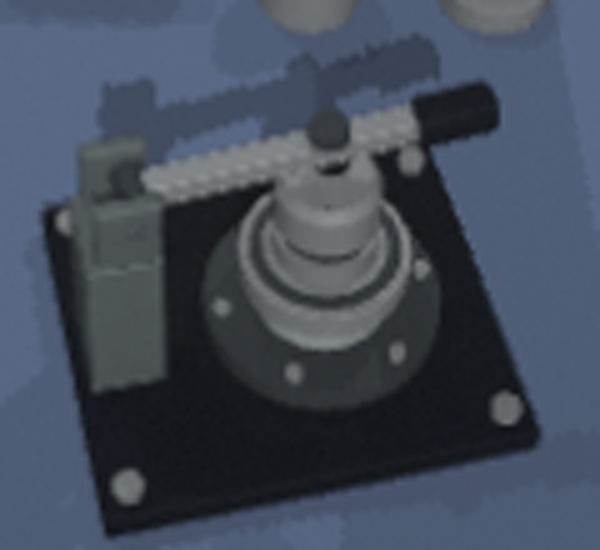

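View pics/c4.png

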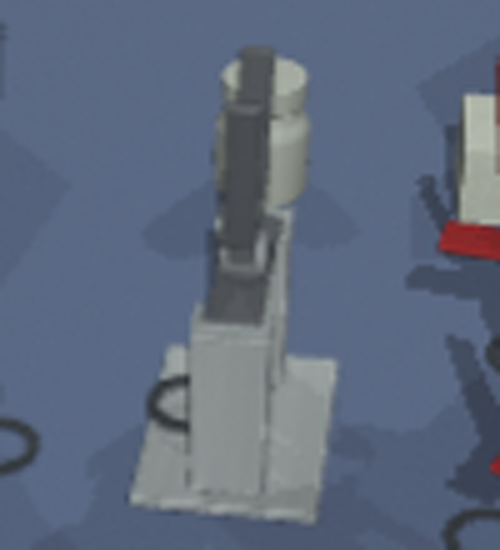

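```bash
python3 - <<'E'
from h import *
t=load("top",0); s=load("side",0)
def roi(c,x0,y0,x1,y1):
    m=np.zeros(c["depth"].shape,bool); m[y0:y1,x0:x1]=1; return m
# bench check
for c,nm,r in((t,"top",(270,330,300,360)),(s,"side",(380,280,420,320))):
    P,_=depthpts(c,roi(c,*r)); print(nm,"bench z",np.median(P[:,2]),P[:,2].std())
# plate
for c,nm,r in((t,"top",(160,200,250,290)),(s,"side",(235,285,340,365))):
    dark=(c["img"].max(2)<60)&roi(c,*r)
    P,uv=depthpts(c,dark); print(nm,"plate z hist",np.percentile(P[:,2],[5,25,50,75,95]))
    sel=(P[:,2]<0.03); cs=cv2.convexHull(P[sel,:2].astype(np.float32)); r_=cv2.minAreaRect(cs); print(r_)
    print(np.round(cv2.boxPoints(r_),4).tolist())
# high points of rig
for c,nm,r in((t,"top",(160,200,250,290)),(s,"side",(235,270,345,365))):
    P,uv=depthpts(c,roi(c,*r))
    for a,b in((.043,.053),(.08,.088),(.088,.096),(.096,.12),(.12,.3)):
        k=(P[:,2]>a)&(P[:,2]<b)
        if k.any(): print(nm,a,b,k.sum(),P[k].min(0).round(4),P[k].max(0).round(4),uv[k].min(0),uv[k].max(0))
E
```

```text
top bench z -0.0002815171168933967 0.002005692525111419
side bench z 0.0005020672945110796 0.0010825483506987077
top plate z hist [0.00814228 0.01010491 0.01158341 0.01315227 0.0165437 ]
((0.48897555470466614, 0.15579751133918762), (0.14911037683486938, 0.12753379344940186), 21.74363899230957)
[[0.3961000144481659, 0.1873999983072281], [0.4433000087738037, 0.06889999657869339], [0.5817999839782715, 0.1242000013589859], [0.534600019454956, 0.2425999939441681]]
side plate z hist [0.00944818 0.01184043 0.01284565 0.01424956 0.02375029]
((0.4768577814102173, 0.1469680219888687), (0.1771981418132782, 0.13980361819267273), 21.58782958984375)
[[0.36880001425743103, 0.1793999969959259], [0.420199990272522, 0.049400001764297485], [0.5849999785423279, 0.11460000276565552], [0.5335000157356262, 0.24459999799728394]]
top 0.043 0.053 289 [0.4463 0.1211 0.0434] [0.5558 0.1858 0.0529] [188 211] [217 261]
top 0.08 0.088 139 [0.458  0.1332 0.0802] [0.5522 0.1881 0.0879] [185 210] [209 254]
top 0.088 0.096 17 [0.4765 0.1431 0.0888] [0.5517 0.1886 0.0959] [184 209] [204 245]
top 0.096 0.12 427 [0.4213 0.1257 0.096 ] [0.5543 0.1941 0.1172] [180 207] [210 271]
side 0.043 0.053 522 [0.446  0.1245 0.0431] [0.5571 0.1972 0.0529] [245 298] [311 327]
side 0.08 0.088 288 [0.4574 0.1394 0.0802] [0.554  0.1946 0.0878] [246 291] [306 312]
side 0.088 0.096 86 [0.4695 0.1503 0.0881] [0.5561 0.1938 0.096 ] [245 292] [299 310]
side 0.096 0.12 854 [0.4223 0.1258 0.096 ] [0.5555 0.1946 0.1154] [245 276] [329 307]
```

```bash
cat > fit.py <<'E'
from h import *
from scipy.optimize import least_squares
from scipy.ndimage import map_coordinates
def edgefit(c,c0,R,z,pol,win=0.006,n=120,skip=None):
    g=c["img"].mean(2).astype(np.float32); c0=np.array(c0,float)
    for it in range(4):
        th=np.linspace(0,2*np.pi,n,endpoint=False); rr=np.arange(R-win,R+win,.0004)
        pts=[]
        for a in th:
            X=np.c_[c0[0]+rr*np.cos(a),c0[1]+rr*np.sin(a),np.full(len(rr),z)]
            p=proj(c,X); v=map_coordinates(g,[p[:,1],p[:,0]],order=1); d=np.gradient(cv2.GaussianBlur(v.reshape(1,-1),(0,0),2)[0])*pol
            i=d.argmax()
            if d[i]>0.6 and 2<i<len(rr)-3: pts.append(X[i,:2])
        pts=np.array(pts)
        f=lambda q: np.hypot(*(pts-q).T)-R
        r=least_squares(f,c0,loss="soft_l1",f_scale=.0008); c0=r.x
    return c0,len(pts),np.median(abs(f(c0))),np.median(f(c0))
E
python3 - <<'E'
from fit import *
t=load("top",0); s=load("side",0)
for z,R,l in((.048,.030,"bearing"),(.082,.018,"stub")):
  for c,n in((t,"top"),(s,"side")):
    for st in ((.485,.157),(.48,.152),(.49,.162)):
      print(l,n,*edgefit(c,st,R,z,-1))
E
```

```text
bearing top [0.48164004 0.15556844] 118 0.002003733256687505 -0.0015223199499922822
bearing top [0.47493632 0.15056154] 110 0.0003882481242621933 4.4705183423233985e-06
bearing top [0.48288657 0.15518813] 118 0.0017712225153740675 -0.0009459606402762999
bearing side [0.47970965 0.16199325] 107 0.0022754127303437482 0.0009587367132749304
bearing side [0.47489442 0.1499234 ] 107 0.00040463182845222254 6.488466892288353e-05
bearing side [0.48188559 0.16260657] 103 0.0020561843588232168 0.0012932003891756236
stub top [0.4818566 0.1518043] 111 0.0018774275977222338 0.0016464433542241752
stub top [0.48150857 0.15189113] 113 0.0018762027696221893 0.0014752989525326048
stub top [0.48252841 0.16135482] 102 0.002496465610561956 -0.0010404382653890418
stub side [0.48518274 0.15346682] 89 0.0033474429721980295 0.002097583214907432
stub side [0.47521834 0.1498292 ] 109 0.0004522133553258971 -0.00040331082281626005
stub side [0.48210465 0.16234285] 96 0.0020708113949909953 -0.00028502830783195925
```

```bash
python3 - <<'E'
from fit import *
t=load("top",0); s=load("side",0)
C=np.array([.4749,.1502]); 
for deg in (19,20,21,22,23): 
    pass
# plate rect from top at z=.012 using dark mask incl. interior hull
m=((t["img"].max(2)<60)).astype(np.uint8); m[:200]=0;m[290:]=0;m[:,:160]=0;m[:,250:]=0
cs,_=cv2.findContours(m,cv2.RETR_EXTERNAL,cv2.CHAIN_APPROX_NONE); h=max(cs,key=cv2.contourArea).reshape(-1,2)
for z in(.010,.012): 
    P=onz(t,h,z)[:,:2].astype(np.float32); print(z,cv2.minAreaRect(P))
# depth-based lever tip (black, z>.09)
for c,n,r in((t,"top",(195,250,225,280)),(s,"side",(305,265,340,300))):
    mm=np.zeros(c["depth"].shape,bool); mm[r[1]:r[3],r[0]:r[2]]=1
    P,uv=depthpts(c,mm&(c["img"].max(2)<60)); k=P[:,2]>.085
    print(n,k.sum(),P[k].mean(0),P[k].min(0),P[k].max(0),uv[k].mean(0),uv[k].min(0),uv[k].max(0))
    for yaw in (20,21,22,23):
        a=np.radians(yaw); print(yaw,[np.round(proj(c,np.r_[C-.042*np.array([np.cos(a),np.sin(a)]),.094])[0],1), np.round(proj(c,np.r_[C+(.066-.108*np.cos(.12))*np.array([np.cos(a),np.sin(a)]),.094+.108*np.sin(.12)])[0],1)])
E
```

```text
0.01 ((0.48882925510406494, 0.15566059947013855), (0.14854569733142853, 0.12731701135635376), 21.743558883666992)
0.012 ((0.48858919739723206, 0.15536895394325256), (0.14827904105186462, 0.12708841264247894), 21.743511199951172)
top 89 [0.4348914  0.13449371 0.11081365] [0.42128431 0.1256708  0.10338104] [0.44986491 0.14311614 0.11719828] [205.83146067 264.15730337] [202 257] [210 271]
20 [array([206.3, 264.5]), array([205.3, 263.7])]
21 [array([206.6, 264.4]), array([205.7, 263.6])]
22 [array([207. , 264.3]), array([206. , 263.4])]
23 [array([207.3, 264.2]), array([206.3, 263.3])]
side 154 [0.43585829 0.13779619 0.11026638] [0.42234953 0.12822696 0.09895119] [0.4488826  0.14481068 0.1154299 ] [320.85714286 282.31818182] [313 277] [329 288]
20 [array([320.4, 287.9]), array([320.6, 282.9])]
21 [array([320.2, 287.6]), array([320.4, 282.5])]
22 [array([320.1, 287.3]), array([320.3, 282.2])]
23 [array([320. , 286.9]), array([320.2, 281.9])]
```

```bash
python3 - <<'E'
from h import *
t=load("top",0); s=load("side",0)
for c,n,r in((t,"top",(335,195,425,260)),(s,"side",(262,110,320,220))):
    mm=np.zeros(c["depth"].shape,bool); mm[r[1]:r[3],r[0]:r[2]]=1
    P,uv=depthpts(c,mm)
    for a,b in((.004,.02),(.09,.108),(.11,.13),(.13,.15),(.15,.17),(.17,.19),(.19,.215)):
        k=(P[:,2]>a)&(P[:,2]<b)&(P[:,0]<.62)
        if k.sum()>3: 
            q=cv2.minAreaRect(P[k,:2].astype(np.float32))
            print(n,a,b,k.sum(),P[k].min(0).round(4),P[k].max(0).round(4),np.round(q[0],4),np.round(q[1],4),round(q[2],1))
    np.set_printoptions(linewidth=250)
    im=c["img"]
    vis=np.zeros(mm.shape+(3,),np.uint8); 
    for (u,v),p in zip(uv,P):
        z=p[2]; vis[v,u]=(0,0,255) if z>.19 else (0,255,255) if z>.13 else (0,255,0) if z>.09 else (255,0,0) if z>.02 else (80,80,80)
    v=cv2.resize(vis[r[1]:r[3],r[0]:r[2]],None,fx=6,fy=6,interpolation=0); cv2.imwrite(f"pics/z{n}.png",v)
E
```

```text
top 0.004 0.02 1135 [ 0.4627 -0.3458  0.004 ] [ 0.6095 -0.1409  0.0199] [ 0.5361 -0.2433] [0.2049 0.1465] 89.8
top 0.09 0.108 469 [ 0.5147 -0.2814  0.0903] [ 0.5516 -0.1701  0.1079] [ 0.5336 -0.2257] [0.0369 0.1111] 0.6
top 0.11 0.13 149 [ 0.5199 -0.2441  0.1103] [ 0.5476 -0.2052  0.1295] [ 0.5289 -0.2273] [0.0301 0.033 ] 52.0
top 0.13 0.15 42 [ 0.5255 -0.2474  0.1307] [ 0.5399 -0.201   0.1493] [ 0.5315 -0.2242] [0.0145 0.0456] 3.6
top 0.15 0.17 46 [ 0.5253 -0.2518  0.1507] [ 0.541  -0.1974  0.1699] [ 0.5311 -0.2243] [0.0154 0.0538] 5.2
top 0.17 0.19 43 [ 0.5252 -0.2538  0.1703] [ 0.5406 -0.1963  0.1898] [ 0.5329 -0.225 ] [0.0147 0.0575] 0.8
top 0.19 0.215 83 [ 0.5257 -0.2568  0.1905] [ 0.5412 -0.1939  0.2033] [ 0.5332 -0.2254] [0.0154 0.0629] 0.5
side 0.004 0.02 785 [ 0.4892 -0.7323  0.004 ] [ 0.5839 -0.1591  0.0198] [ 0.5439 -0.445 ] [0.0923 0.5731] 2.4
side 0.09 0.108 286 [ 0.5162 -0.2822  0.0902] [ 0.5524 -0.1675  0.108 ] [ 0.5343 -0.2248] [0.0361 0.1147] 0.1
side 0.11 0.13 58 [ 0.5214 -0.246   0.11  ] [ 0.547  -0.2023  0.13  ] [ 0.5333 -0.2229] [0.0269 0.0396] 21.2
side 0.13 0.15 62 [ 0.5265 -0.2491  0.1303] [ 0.5403 -0.1998  0.1498] [ 0.5284 -0.2234] [0.0504 0.0134] 74.9
side 0.15 0.17 68 [ 0.5267 -0.2499  0.1501] [ 0.5405 -0.1969  0.1699] [ 0.5337 -0.2234] [0.0137 0.053 ] 0.3
side 0.17 0.19 97 [ 0.5268 -0.2566  0.1701] [ 0.543  -0.194   0.1896] [ 0.5336 -0.2251] [0.0162 0.0624] 2.7
side 0.19 0.215 77 [ 0.5268 -0.2565  0.1901] [ 0.5416 -0.193   0.2018] [ 0.5337 -0.2248] [0.0147 0.0636] 1.0
```

View pics/ztop.png

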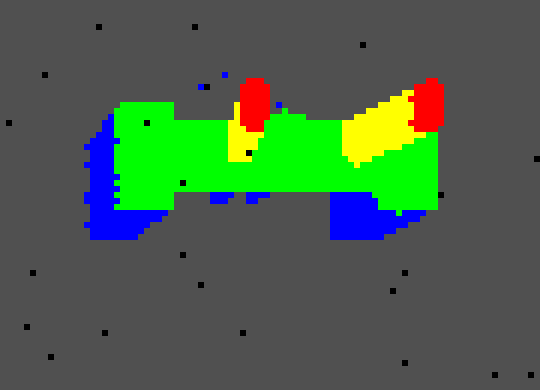

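View pics/zside.png

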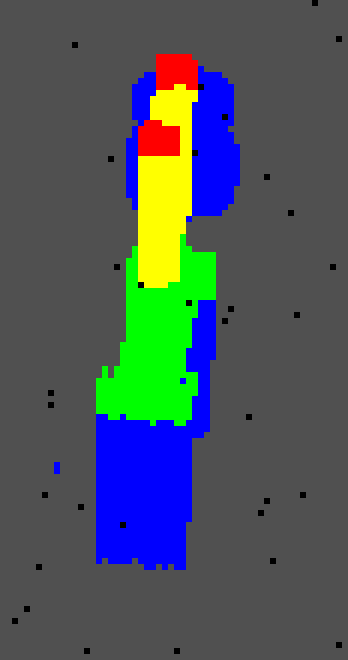

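Rig: stub axis (0.4749, 0.1502), both views agreeing within 0.6 mm, yaw 21.7°. The lever tip is about (0.4365, 0.135, 0.105). Pliers: pliers_grip (0.5335, −0.225, 0.170), yaw about 0, ring on world +x. Their widths of 63 and 15 mm match the description.

```bash
cat > go.py <<'E'
from h import *
from scipy.spatial.transform import Rotation as Ro
import sys
def pose():
    s=state(); return np.array(s["ee_pos"]),Ro.from_quat(s["tcp_rot"]),s
def delta(P,yaw,flip=None):
    """yaw: direction of rig/pliers x in deg; tool x down; tool y = +-rig y"""
    p,R,s=pose(); best=None
    for sg in(1,-1):
        a=np.radians(yaw); y=sg*np.array([-np.sin(a),np.cos(a),0]); x=np.array([0,0,-1.])
        T=np.c_[x,y,np.cross(x,y)]; rv=(R.inv()*Ro.from_matrix(T)).as_rotvec(degrees=True)/5
        if best is None or np.linalg.norm(rv)<np.linalg.norm(best): best=rv
    d=R.inv().apply(np.array(P)-p)*100
    print("shift cm",d.round(2),"turn",best.round(2)); return d,best
def st():
    p,R,s=pose(); print("t",round(s["t"],2),"p",p.round(4),"w",round(s["gripper_width"],3),"q",np.round(s["joint_pos"],2),"F",np.round(s["wrist_force"],1)); print(R.as_matrix().round(3).tolist())
E
python3 -c "
from go import *
st()
delta([.4365,.135,.35],21.7)
delta([.4365,.135,.35],0)"
```

```text
t 0.1 p [ 0.1661 -0.6278  0.2304] w 0.998 q [ 1.58  0.5  -0.43  1.55  0.22  1.14 -0.21] F [-0.5 -0.2  0.6]
[[-0.0, 0.256, -0.967], [0.002, -0.967, -0.256], [-1.0, -0.002, -0.0]]
shift cm [-11.84 -66.84 -45.66] turn [-1.37 -0.    0.02]
shift cm [-11.84 -66.84 -45.66] turn [2.97 0.   0.02]
```

>>> arm_command --pt "-4 0 0 0 0 0 1" --pt "-8 0 0 0 0 0 1" --pt "-12 -2 -3 0 0 0 1" --pt "-12 -4 -6 0 0 0 1" --pt "-12 -7 -10 0 0 0 1" --pt "-12 -10 -14 0 0 0 1" --pt "-12 -13 -18 0 0 0 1" --pt "-12 -15 -22 0 0 0 1" --pt "-12 -17 -26 0 0 0 1" --pt "-12 -20 -30 0 0 0 1" --pt "-12 -22 -33 0 0 0 1" --pt "-12 -24 -36 0 0 0 1" --pt "-12 -26 -39 0 0 0 1" --pt "-12 -28 -42 0 0 0 1"

```text
t: 1.27
ee_pos: [0.4883, -0.2633, 0.3512]
tcp_rot: [-0.701, -0.091, 0.701, -0.091]
wrist_force: [1.6, -0.9, -0.5]
gripper_width: 0.997
```

```bash
python3 -c "
from go import *
st()
delta([.4365,.135,.30],21.7)"
```

```text
t 1.27 p [ 0.4883 -0.2633  0.3512] w 0.997 q [ 1.02  0.27 -0.7   1.63  0.18  1.31 -1.02] F [ 1.6 -0.9 -0.5]
[[-0.0, 0.256, -0.967], [-0.0, -0.967, -0.256], [-1.0, 0.0, 0.0]]
shift cm [  5.11 -39.83  -5.18] turn [-1.38  0.01 -0.  ]
```

>>> arm_command --pt "0 -3 0 0 0 0 1" --pt "0 -7 -1 0 0 0 1" --pt "1 -11 -1 -0.3 0 0 1" --pt "1 -15 -1 -0.5 0 0 1" --pt "2 -19 -2 -0.7 0 0 1" --pt "2 -23 -2 -0.9 0 0 1" --pt "3 -27 -3 -1.1 0 0 1" --pt "4 -31 -3 -1.2 0 0 1" --pt "5 -35 -3.4 -1.3 0 0 1" --pt "5 -37 -3.6 -1.38 0 0 1" --pt "5 -38.9 -3.7 -1.38 0 0 1" --pt "5 -38.9 -3.7 -1.38 0 0 1" --pt "5 -38.9 -3.7 -1.38 0 0 1" --pt "5 -38.9 -3.7 -1.38 0 0 1"

```text
t: 2.43
ee_pos: [0.4239, 0.1196, 0.3011]
tcp_rot: [-0.694, -0.133, 0.695, -0.133]
wrist_force: [0.2, 0.3, 0.3]
gripper_width: 0.999
```

```bash
python3 -c "
from go import *
st()
delta([.4365,.135,.088],21.7)"
```

```text
t 2.43 p [0.4239 0.1196 0.3011] w 0.999 q [ 0.65  0.08 -1.02  1.95  0.07  1.16 -1.59] F [0.2 0.3 0.3]
[[-0.0, 0.37, -0.929], [-0.001, -0.929, -0.37], [-1.0, 0.0, 0.001]]
shift cm [21.31 -0.98 -1.76] turn [-0.    0.01 -0.  ]
```

>>> arm_command --pt "3 -0.98 -1.76 0 0 0 1" --pt "6 -0.98 -1.76 0 0 0 1" --pt "9 -0.98 -1.76 0 0 0 1" --pt "12 -0.98 -1.76 0 0 0 1" --pt "12 -0.98 -1.76 0 0 0 1" --pt "12 -0.98 -1.76 0 0 0 1" --pt "12 -0.98 -1.76 0 0 0 1"

```text
t: 3.02
ee_pos: [0.4375, 0.1359, 0.1825]
tcp_rot: [0.695, 0.133, -0.694, 0.133]
wrist_force: [0.9, 0.0, 0.8]
gripper_width: 0.998
```

```bash
python3 -c "
from go import *
st()
snap('top',1);snap('side',1)
delta([.4365,.135,.088],21.7)
crop('side',1,230,200,140,150,4,'pics/c5.png')
crop('top',1,140,170,140,130,4,'pics/c6.png')
"
```

```text
t 3.02 p [0.4375 0.1359 0.1825] w 0.998 q [ 0.48  0.32 -0.97  2.05  0.33  0.93 -1.86] F [0.9 0.  0.8]
[[0.001, 0.369, -0.929], [0.0, -0.929, -0.369], [-1.0, -0.0, -0.001]]
shift cm [9.52 0.03 0.22] turn [-0.01 -0.04 -0.01]
```

View pics/c5.png

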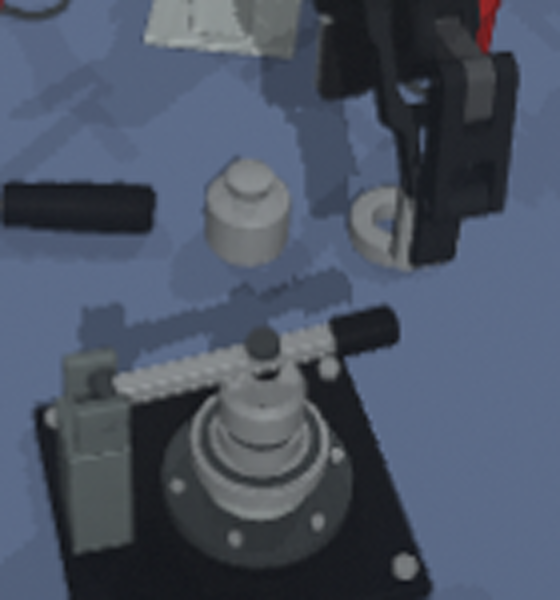

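View pics/c6.png

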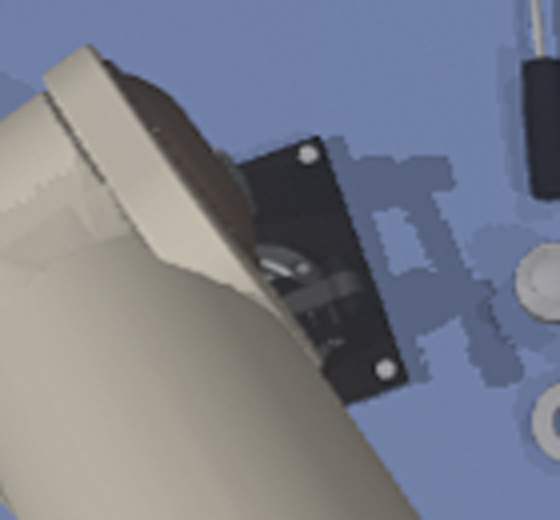

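```bash
python3 -c "
from go import *
t=load('top',1);s=load('side',1)
p,R,_=pose()
for w in(-.05,.05):
  X=p+R.apply([-.01,w,0]); print(proj(s,X),(proj(s,X)-[230,200])*4,(proj(t,X)-[140,170])*4)
"
```

```text
[[335.34855501 268.91693977]] [[421.39422004 275.66775906]] [[135.12016751 392.79571202]]
[[314.00523271 223.1321503 ]] [[336.02093084  92.5286012 ]] [[336.94614124 317.95657169]]
```

>>> arm_command --pt "3 0.05 0.2 0 0 0 1" --pt "6 0.05 0.2 0 0 0 0.5" --pt "8 0.05 0.2 0 0 0 0.2" --pt "9.6 0.05 0.2 0 0 0 0" --pt "9.6 0.05 0.2 0 0 0 0" --pt "9.6 0.05 0.2 0 0 0 0" --pt "9.6 0.05 0.2 0 0 0 0" --squeeze 20

```text
t: 3.7
ee_pos: [0.4364, 0.1353, 0.087]
tcp_rot: [0.696, 0.133, -0.693, 0.133]
wrist_force: [0.7, -0.5, -0.2]
gripper_width: 0.499
```

```bash
python3 -c "
from go import *
st()
delta([.4365,.135,.086],21.7)
snap('side',2)
crop('side',2,230,200,140,150,4,'pics/c7.png')
"
```

```text
t 3.7 p [0.4364 0.1353 0.087 ] w 0.499 q [ 0.34  0.48 -0.83  2.13  0.53  0.75 -2.03] F [ 0.7 -0.5 -0.2]
[[0.003, 0.37, -0.929], [0.0, -0.929, -0.37], [-1.0, 0.001, -0.003]]
shift cm [0.1  0.04 0.  ] turn [ 0.   -0.03 -0.01]
```

View pics/c7.png

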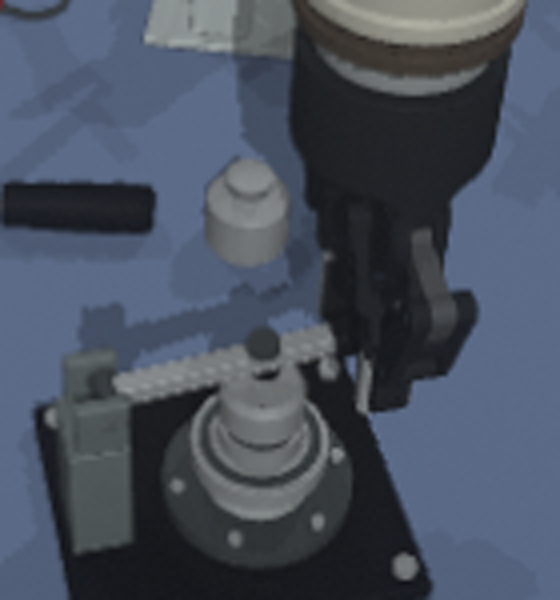

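The side view shows the fingers straddling the grip, near (370,330) in the crop, with nothing touched. Closing.

>>> arm_command --pt "0.1 0 0 0 0 0 -0.6" --pt "0.1 0 0 0 0 0 -1" --pt "0.1 0 0 0 0 0 -1" --pt "0.1 0 0 0 0 0 -1" --pt "0.1 0 0 0 0 0 -1" --pt "0.1 0 0 0 0 0 -1" --squeeze 25

```text
t: 4.25
ee_pos: [0.4356, 0.1344, 0.0846]
tcp_rot: [0.695, 0.133, -0.694, 0.133]
wrist_force: [2.0, -3.9, 2.6]
gripper_width: 0.158
```

```bash
python3 -c "
from go import *
st()
import numpy as np
p,R,_=pose()
C=np.array([.4749,.1502]);a=np.radians(21.7);ux=np.array([np.cos(a),np.sin(a),0])
H=np.r_[C,0]+.066*ux;H[2]=.094
for th in (.11,.3,.5,.7,.9,1.1,1.3,1.45,1.5,1.55):
  T=H-.108*np.cos(th)*ux+np.array([0,0,.108*np.sin(th)-.019])
  print(th,T.round(3),(R.inv().apply(T-p)*100).round(2))
"
```

```text
t 4.25 p [0.4356 0.1344 0.0846] w 0.158 q [ 0.34  0.48 -0.83  2.13  0.53  0.74 -2.03] F [ 2.  -3.9  2.6]
[[0.001, 0.37, -0.929], [-0.001, -0.929, -0.37], [-1.0, 0.001, -0.001]]
0.11 [0.436 0.135 0.087] [-0.22 -0.01 -0.1 ]
0.3 [0.44  0.136 0.107] [-2.23 -0.01 -0.52]
0.5 [0.448 0.14  0.127] [-4.21 -0.01 -1.36]
0.7 [0.459 0.144 0.145] [-5.99 -0.01 -2.58]
0.9 [0.474 0.15  0.16 ] [-7.49 -0.01 -4.13]
1.1 [0.491 0.156 0.171] [-8.66 -0.01 -5.94]
1.3 [0.509 0.164 0.179] [-9.44 -0.   -7.95]
1.45 [0.524 0.17  0.182] [-9.75 -0.   -9.54]
1.5 [0.529 0.172 0.183] [ -9.8   -0.   -10.08]
1.55 [0.534 0.174 0.183] [ -9.82  -0.   -10.62]
```

>>> arm_command --pt "-1.2 0 -0.3 0 0 0 -1" --pt "-2.2 0 -0.5 0 0 0 -1" --pt "-3.2 0 -0.9 0 0 0 -1" --pt "-4.2 0 -1.4 0 0 0 -1" --pt "-5.1 0 -2.0 0 0 0 -1" --pt "-6.0 0 -2.6 0 0 0 -1" --pt "-6.8 0 -3.3 0 0 0 -1" --pt "-7.5 0 -4.1 0 0 0 -1" --pt "-8.1 0 -5.0 0 0 0 -1" --pt "-8.7 0 -6.0 0 0 0 -1" --pt "-9.1 0 -7.0 0 0 0 -1" --pt "-9.4 0 -8.0 0 0 0 -1" --pt "-9.6 0 -8.8 0 0 0 -1" --pt "-9.75 0 -9.5 0 0 0 -1" --pt "-9.8 0 -10.0 0 0 0 -1" --pt "-9.8 0 -10.3 0 0 0 -1" --pt "-9.8 0 -10.3 0 0 0 -1" --pt "-9.8 0 -10.3 0 0 0 -1" --pt "-9.8 0 -10.3 0 0 0 -1"

```text
t: 5.83
ee_pos: [0.5311, 0.1725, 0.1831]
tcp_rot: [0.695, 0.133, -0.694, 0.133]
wrist_force: [-0.5, -5.5, 1.0]
gripper_width: 0.155
```

```bash
python3 -c "
from go import *
st()
snap('side',3)
crop('side',3,210,160,150,150,4,'pics/c8.png')
"
```

```text
t 5.83 p [0.5311 0.1725 0.1831] w 0.155 q [ 0.32  0.51 -0.88  1.82  0.45  1.03 -1.94] F [-0.5 -5.5  1. ]
[[0.0, 0.37, -0.929], [-0.001, -0.929, -0.37], [-1.0, 0.001, 0.0]]
```

View pics/c8.png

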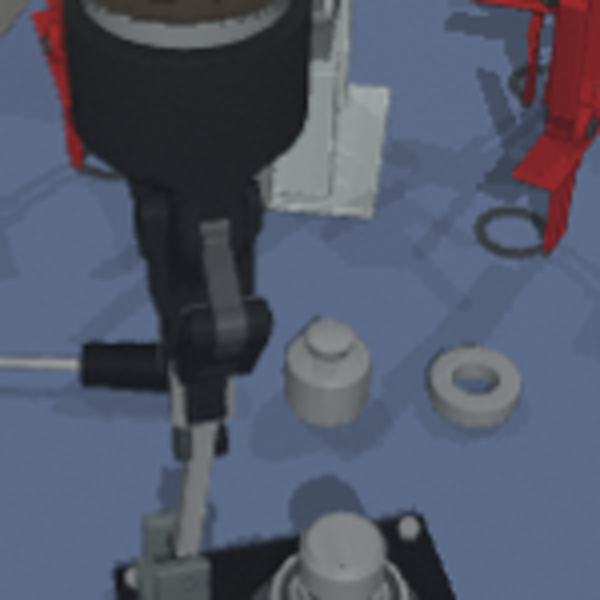

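Lever is upright: shaft from (180,550) up to the fingers at (205,430) in the crop. Releasing and moving up.

>>> arm_command --pt "0 0 0 0 0 0 0" --pt "0 0 0 0 0 0 0.6" --pt "0 0 0 0 0 0 0.8" --pt "-1.5 0 0 0 0 0 1" --pt "-4 0 0 0 0 0 1" --pt "-8 0 0 0 0 0 1" --pt "-12 0 0 0 0 0 1" --pt "-12 3 1 0.3 0 0 1" --pt "-12 7 3 0.7 0 0 1" --pt "-12 11 4 1.2 0 0 1" --pt "-12 15 6 1.7 0 0 1" --pt "-12 19 8 2.2 0 0 1" --pt "-12 23 9 2.7 0 0 1" --pt "-12 27 11 3.2 0 0 1" --pt "-12 31 12 3.7 0 0 1" --pt "-12 34 13.5 4.24 0 0 1" --pt "-12 37 14.5 4.24 0 0 1" --pt "-12 37 14.5 4.24 0 0 1" --pt "-12 37 14.5 4.24 0 0 1" --pt "-12 37 14.5 4.24 0 0 1"

```text
t: 7.55
ee_pos: [0.5333, -0.2229, 0.3024]
tcp_rot: [0.707, 0.004, -0.707, 0.003]
wrist_force: [-0.4, 0.8, 0.5]
gripper_width: 1.002
```

```bash
python3 -c "
from go import *
st()
delta([.5335,-.225,.24],0.5)
snap('side',4)
"
```

```text
t 7.55 p [ 0.5333 -0.2229  0.3024] w 1.002 q [ 0.94  0.37 -0.76  1.64  0.26  1.24 -1.43] F [-0.4  0.8  0.5]
[[0.001, 0.011, -1.0], [0.002, -1.0, -0.011], [-1.0, -0.002, -0.001]]
shift cm [ 6.24  0.23 -0.01] turn [ 0.02 -0.01  0.02]
```

View pics/side4.png

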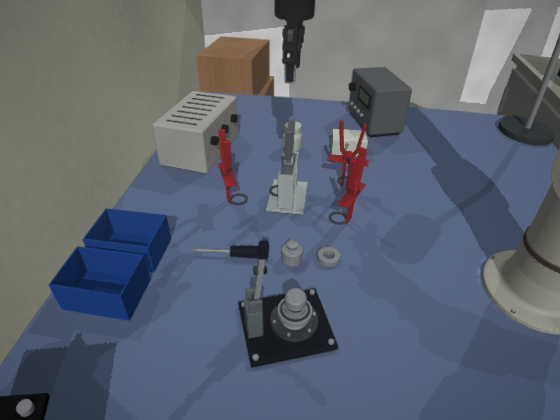

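>>> arm_command --pt "2 0.1 0 0 0 0 1" --pt "4 0.1 0 0 0 0 1" --pt "6 0.1 0 0 0 0 1" --pt "6 0.1 0 0 0 0 1" --pt "6 0.1 0 0 0 0 1"

```text
t: 8.02
ee_pos: [0.5327, -0.2232, 0.2421]
tcp_rot: [-0.707, -0.005, 0.708, -0.004]
wrist_force: [0.4, 0.4, 0.3]
gripper_width: 1.004
```

```bash
python3 -c "
from go import *
st()
snap('side',5); snap('top',5)
delta([.5335,-.225,.151],0.5)
crop('side',5,240,80,110,140,4,'pics/c9.png')
"
```

```text
t 8.02 p [ 0.5327 -0.2232  0.2421] w 1.004 q [ 0.92  0.42 -0.74  1.72  0.31  1.13 -1.47] F [0.4 0.4 0.3]
[[-0.001, 0.012, -1.0], [0.001, -1.0, -0.012], [-1.0, -0.001, 0.001]]
shift cm [9.28 0.07 0.06] turn [ 0.03 -0.02 -0.  ]
```

View pics/c9.png

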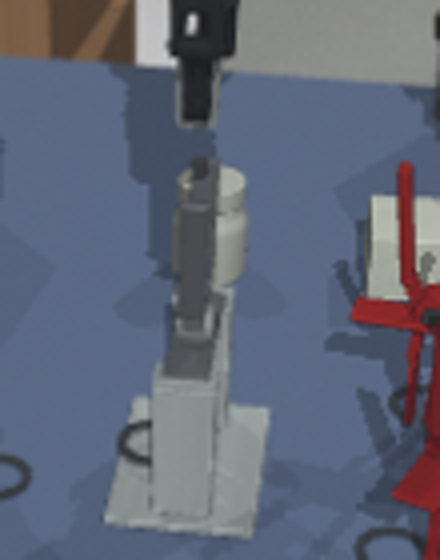

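View pics/top5.png

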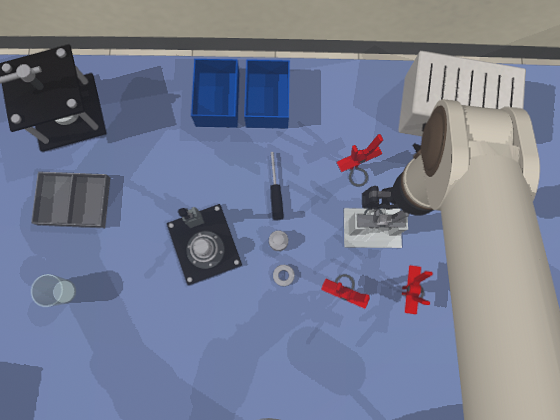

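Fingers (195,100) are lined up over the handles (200,160) in the crop. The stub is now clear in the top view at (205,246), and the lever is standing. Lowering.

>>> arm_command --pt "2.5 0.08 -0.06 0 0 0 1" --pt "5 0.08 -0.06 0 0 0 1" --pt "7 0.08 -0.06 0 0 0 1" --pt "8.3 0.08 -0.06 0 0 0 1" --pt "9.2 0.08 -0.06 0 0 0 1" --pt "9.2 0.08 -0.06 0 0 0 1" --pt "9.2 0.08 -0.06 0 0 0 1"

```text
t: 8.7
ee_pos: [0.5341, -0.2261, 0.1511]
tcp_rot: [0.707, 0.003, -0.707, 0.003]
wrist_force: [0.7, 0.7, -0.2]
gripper_width: 0.995
```

```bash
python3 -c "
from go import *
from fit import *
st()
delta([.5335,-.225,.151],0.5)
t=load('top',5);s=load('side',5)
for z,R,l in((.048,.030,'bearing'),(.082,.018,'stub')):
  for c,n in((t,'top'),(s,'side')): print(l,n,*edgefit(c,(.475,.150),R,z,-1,win=.005))
mm=np.zeros((420,560),bool); mm[225:310,235:280]=1
P,uv=depthpts(s,mm); a=np.radians(21.7); u=np.array([np.cos(a),np.sin(a)]); v=np.array([-u[1],u[0]])
D=P[:,:2]-[.4749,.1502]; q=np.c_[D@u,D@v,P[:,2]]
for lo in np.arange(.11,.23,.015):
  k=(q[:,2]>lo)&(q[:,2]<lo+.015)
  if k.sum()>2: print(round(lo,3),k.sum(),q[k].min(0).round(4),q[k].max(0).round(4))
"
```

```text
t 8.7 p [ 0.5341 -0.2261  0.1511] w 0.995 q [ 0.88  0.53 -0.69  1.8   0.4   0.96 -1.54] F [ 0.7  0.7 -0.2]
[[0.001, 0.009, -1.0], [-0.0, -1.0, -0.009], [-1.0, 0.0, -0.001]]
shift cm [ 0.01 -0.11  0.06] turn [ 0.01 -0.01 -0.  ]
bearing top [0.47495046 0.15052448] 119 0.00020122580601040704 -0.0001967056460435261
bearing side [0.47498327 0.14993809] 103 0.00020904186012932202 0.00018766502180965136
stub top [0.47500764 0.1555268 ] 117 0.0014163306080325205 0.0005551979031231495
stub side [0.47504535 0.14971633] 120 0.0005689563041561489 -0.000203960842981488
0.11 47 [ 0.0594 -0.0055  0.1102] [0.0695 0.0055 0.1249]
0.125 43 [ 0.0578 -0.0052  0.1253] [0.0679 0.0052 0.139 ]
0.14 44 [ 0.0563 -0.0034  0.1403] [0.0662 0.0059 0.1547]
0.155 110 [ 0.0496 -0.0064  0.1556] [0.0695 0.0075 0.1693]
0.17 54 [ 0.0529 -0.005   0.1701] [0.0628 0.0065 0.1846]
0.185 66 [ 0.0483 -0.0062  0.1851] [0.0621 0.007  0.1998]
0.2 103 [ 0.0463 -0.0081  0.2001] [0.0611 0.0074 0.2148]
0.215 33 [ 0.0473 -0.0054  0.215 ] [0.059  0.0071 0.2169]
```

```bash
python3 -c "
from go import *
crop('side',5,235,225,60,100,6,'pics/c10.png')
crop('top',5,165,195,80,90,6,'pics/c11.png')
s=load('side',5);t=load('top',5)
a=np.radians(21.7); u=np.array([np.cos(a),np.sin(a),0]); v=np.array([-u[1],u[0],0]);C=np.array([.475,.1502,0])
for th in (1.35,1.4,1.45,1.5):
  X=[C+(.066-r*np.cos(th))*u+np.array([0,0,.094+r*np.sin(th)]) for r in(.0,.05,.09,.122)]
  print(th,((proj(s,X)-[235,225])*6).round(0).tolist(),((proj(t,X)-[165,195])*6).round(0).tolist())
"
```

```text
1.35 [[126.0, 443.0], [164.0, 315.0], [197.0, 203.0], [225.0, 106.0]] [[150.0, 127.0], [136.0, 131.0], [124.0, 135.0], [114.0, 138.0]]
1.4 [[126.0, 443.0], [154.0, 315.0], [179.0, 203.0], [201.0, 106.0]] [[150.0, 127.0], [134.0, 124.0], [119.0, 122.0], [107.0, 120.0]]
1.45 [[126.0, 443.0], [145.0, 316.0], [161.0, 204.0], [176.0, 108.0]] [[150.0, 127.0], [131.0, 117.0], [114.0, 109.0], [100.0, 101.0]]
1.5 [[126.0, 443.0], [135.0, 317.0], [143.0, 206.0], [150.0, 110.0]] [[150.0, 127.0], [129.0, 110.0], [110.0, 95.0], [94.0, 83.0]]
```

View pics/c10.png

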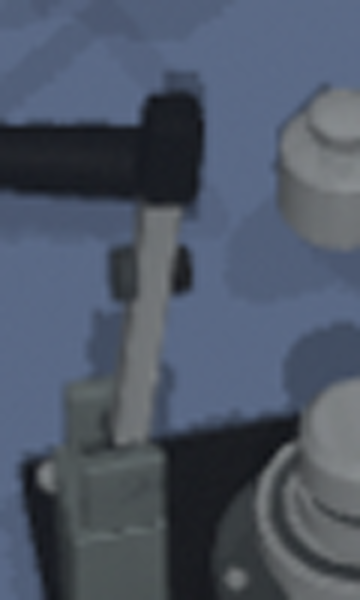

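View pics/c11.png

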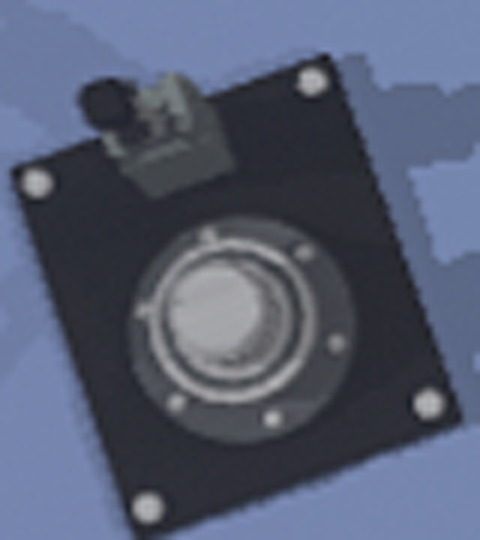

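The lever is at about 1.45 rad in both views (tip at crop (175,110) side, (107,103) top), slightly short of the 1.5 stop. I haven't gripped the pliers yet, so I'll go back and push it to the stop with shut fingers.

>>> arm_command --pt "-3 0 0 0 0 0 1" --pt "-6 0 0 0 0 0 1" --pt "-10 0 0 0 0 0 1" --pt "-13 -2 0 0 0 0 1" --pt "-13 -6 0.5 -0.5 0 0 0" --pt "-13 -10 1 -1 0 0 -1" --pt "-13 -14 1.5 -1.5 0 0 -1" --pt "-13 -18 2 -2 0 0 -1" --pt "-13 -22 2.5 -2.5 0 0 -1" --pt "-13 -26 3 -3 0 0 -1" --pt "-13 -30 3.5 -3.5 0 0 -1" --pt "-13 -34 4.2 -4 0 0 -1" --pt "-13 -36 4.6 -4.25 0 0 -1" --pt "-13 -38 4.65 -4.25 0 0 -1" --pt "-13 -38 4.65 -4.25 0 0 -1" --pt "-13 -38 4.65 -4.25 0 0 -1" --pt "-13 -38 4.65 -4.25 0 0 -1"

```text
t: 10.12
ee_pos: [0.484, 0.1528, 0.2811]
tcp_rot: [0.695, 0.133, -0.694, 0.134]
wrist_force: [-0.5, -0.5, -0.3]
gripper_width: 0.001
```

```bash
python3 -c "
from go import *
st()
delta([.4842,.1539,.195],21.7)
a=np.radians(21.7)
delta([.475+.0425*np.cos(a),.1502+.0425*np.sin(a),.195],21.7)
"
```

```text
t 10.12 p [0.484  0.1528 0.2811] w 0.001 q [ 0.49  0.29 -1.    1.83  0.27  1.16 -1.79] F [-0.5 -0.5 -0.3]
[[0.001, 0.371, -0.929], [-0.001, -0.929, -0.371], [-1.0, 0.001, -0.001]]
shift cm [ 8.61 -0.11 -0.05] turn [ 0.01 -0.01 -0.01]
shift cm [ 8.61 -0.1  -3.31] turn [ 0.01 -0.01 -0.01]
```

>>> arm_command --pt "3 0 0 0 0 0 -1" --pt "6 -0.1 0 0 0 0 -1" --pt "8.6 -0.1 0 0 0 0 -1" --pt "8.6 -0.1 -1 0 0 0 -1" --pt "8.6 -0.1 -1.5 0 0 0 -1" --pt "8.6 -0.1 -2 0 0 0 -1" --pt "8.6 -0.1 -2.4 0 0 0 -1" --pt "8.6 -0.1 -2.7 0 0 0 -1" --pt "8.6 -0.1 -3 0 0 0 -1" --pt "8.6 -0.1 -3 0 0 0 -1" --pt "8.6 -0.1 -3 0 0 0 -1"

```text
t: 11.03
ee_pos: [0.5113, 0.1657, 0.1948]
tcp_rot: [0.695, 0.134, -0.694, 0.134]
wrist_force: [-0.4, 0.0, -0.2]
gripper_width: 0.001
```

```bash
python3 -c "
from go import *
st()
a=np.radians(21.7)
p=pose()[0]; print('rigx',(p[:2]-[.475,.1502])@[np.cos(a),np.sin(a)])
snap('side',6)
crop('side',6,235,205,70,120,5,'pics/c12.png')
"
```

```text
t 11.03 p [0.5113 0.1657 0.1948] w 0.001 q [ 0.36  0.46 -0.91  1.86  0.42  1.03 -1.92] F [-0.4  0.  -0.2]
[[0.001, 0.371, -0.929], [0.0, -0.929, -0.371], [-1.0, 0.0, -0.001]]
rigx 0.039445956449360636
```

View pics/c12.png

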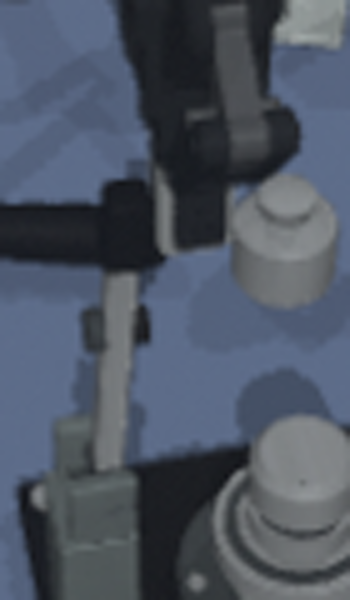

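>>> arm_command --pt "0 0 -0.15 0 0 0 -1" --pt "0 0 -0.3 0 0 0 -1" --pt "0 0 -0.4 0 0 0 -1" --pt "0 0 -0.4 0 0 0 -1"

```text
t: 11.42
ee_pos: [0.512, 0.1659, 0.1939]
tcp_rot: [-0.692, -0.133, 0.696, -0.134]
wrist_force: [-8.2, -3.9, 7.0]
gripper_width: -0.001
```

Wrist force about 9 N against the push, so the lever is at its stop. Returning to the pliers.

>>> arm_command --pt "0 0 1.5 0 0 0 -1" --pt "-1 0 3 0 0 0 -1" --pt "-5 0 3.5 0 0 0 -1" --pt "-8.5 1 4 0 0 0 -1" --pt "-8.5 5 5 0.5 0 0 0" --pt "-8.5 9 6 1 0 0 1" --pt "-8.5 13 7 1.5 0 0 1" --pt "-8.5 17 8 2 0 0 1" --pt "-8.5 21 9 2.5 0 0 1" --pt "-8.5 25 10 3 0 0 1" --pt "-8.5 29 11 3.5 0 0 1" --pt "-8.5 33 12 4 0 0 1" --pt "-8.5 36 12.5 4.25 0 0 1" --pt "-8.5 37.1 12.8 4.25 0 0 1" --pt "-8.5 37.1 12.8 4.25 0 0 1" --pt "-8.5 37.1 12.8 4.25 0 0 1"

```text
t: 12.75
ee_pos: [0.5333, -0.2245, 0.279]
tcp_rot: [-0.707, -0.004, 0.707, -0.003]
wrist_force: [-0.5, 0.7, 1.0]
gripper_width: 1.004
```

```bash
python3 -c "
from go import *
st()
delta([.5335,-.225,.151],0.5)
snap('side',7)
crop('side',7,235,225,60,100,6,'pics/c13.png')
"
```

```text
t 12.75 p [ 0.5333 -0.2245  0.279 ] w 1.004 q [ 0.94  0.39 -0.76  1.67  0.29  1.2  -1.45] F [-0.5  0.7  1. ]
[[-0.0, 0.009, -1.0], [0.001, -1.0, -0.009], [-1.0, -0.001, 0.0]]
shift cm [12.8   0.07 -0.02] turn [0.   0.   0.02]
```

View pics/c13.png

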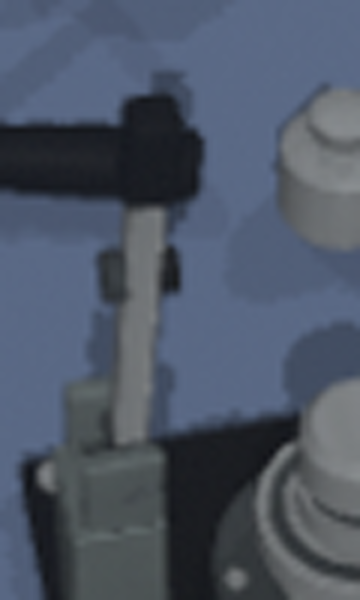

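Lever now at about 1.5 rad (shaft at (146,205) in the crop). Descending on the pliers.

>>> arm_command --pt "3 0.03 0 0 0 0 1" --pt "6 0.03 0 0 0 0 1" --pt "9 0.03 0 0 0 0 1" --pt "11 0.03 0 0 0 0 1" --pt "12.2 0.03 0 0 0 0 1" --pt "12.8 0.03 0 0 0 0 1" --pt "12.8 0.03 0 0 0 0 1" --pt "12.8 0.03 0 0 0 0 1"

```text
t: 13.47
ee_pos: [0.5344, -0.2246, 0.1524]
tcp_rot: [0.708, 0.004, -0.707, 0.004]
wrist_force: [-0.2, -0.1, 0.4]
gripper_width: 0.998
```

```bash
python3 -c "
from go import *
st()
delta([.5335,-.225,.151],0.5)
snap('side',8)
crop('side',8,240,80,110,140,4,'pics/c14.png')
"
```

```text
t 13.47 p [ 0.5344 -0.2246  0.1524] w 0.998 q [ 0.89  0.53 -0.7   1.8   0.41  0.96 -1.54] F [-0.2 -0.1  0.4]
[[0.002, 0.011, -1.0], [-0.0, -1.0, -0.011], [-1.0, 0.0, -0.002]]
shift cm [0.14 0.04 0.09] turn [ 0.02 -0.02 -0.  ]
```

View pics/c14.png

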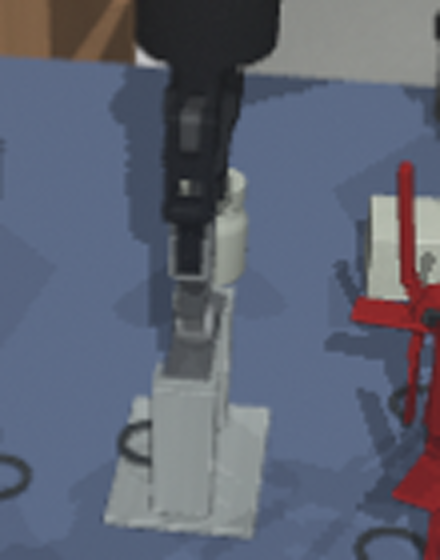

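Fingers flank the handles at about (190,260) in the crop. Closing hard to the stop.

>>> arm_command --pt "0.1 0 0.05 0 0 0 0.4" --pt "0.1 0 0.05 0 0 0 0" --pt "0.1 0 0.05 0 0 0 -0.3" --pt "0.1 0 0.05 0 0 0 -1" --pt "0.1 0 0.05 0 0 0 -1" --pt "0.1 0 0.05 0 0 0 -1" --pt "0.1 0 0.05 0 0 0 -1" --squeeze 60

```text
t: 14.1
ee_pos: [0.5349, -0.2262, 0.1531]
tcp_rot: [0.709, 0.002, -0.706, 0.004]
wrist_force: [-1.6, -0.5, 12.8]
gripper_width: 0.433
```

```bash
python3 -c "
from go import *
st()
print(pose()[2]['gripper_width']*85)
"
```

```text
t 14.1 p [ 0.5349 -0.2262  0.1531] w 0.433 q [ 0.89  0.53 -0.7   1.8   0.41  0.96 -1.54] F [-1.6 -0.5 12.8]
[[0.004, 0.009, -1.0], [-0.002, -1.0, -0.009], [-1.0, 0.002, -0.004]]
36.832384135129516
```

>>> arm_command --pt "-1 0 0 0 0 0 -1" --pt "-2 0 0 0 0 0 -1" --pt "-3 0 0 0 0 0 -1" --pt "-4.5 0 0 0 0 0 -1" --pt "-6 0 0 0 0 0 -1" --pt "-8 0 0 0 0 0 -1" --pt "-10 0 0 0 0 0 -1" --pt "-12 0 0 0 0 0 -1" --pt "-12 0 0 0 0 0 -1" --pt "-12 0 0 0 0 0 -1"

```text
t: 14.93
ee_pos: [0.5335, -0.2255, 0.2717]
tcp_rot: [0.708, 0.003, -0.706, 0.004]
wrist_force: [-0.3, 0.0, -3.3]
gripper_width: 0.436
```

```bash
python3 -c "
from go import *
st()
print(pose()[2]['gripper_width']*85)
snap('side',9);snap('top',9)
crop('side',9,230,20,120,180,3,'pics/c15.png')
crop('top',9,320,160,130,110,5,'pics/c16.png')
"
```

```text
t 14.93 p [ 0.5335 -0.2255  0.2717] w 0.436 q [ 0.94  0.4  -0.76  1.68  0.29  1.18 -1.45] F [-0.3  0.  -3.3]
[[0.002, 0.009, -1.0], [-0.001, -1.0, -0.009], [-1.0, 0.001, -0.002]]
37.093412444106995
```

View pics/c15.png

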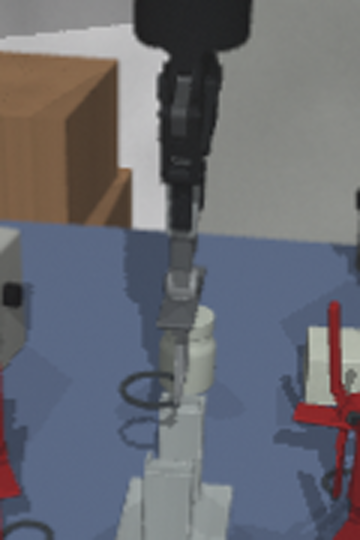

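View pics/c16.png

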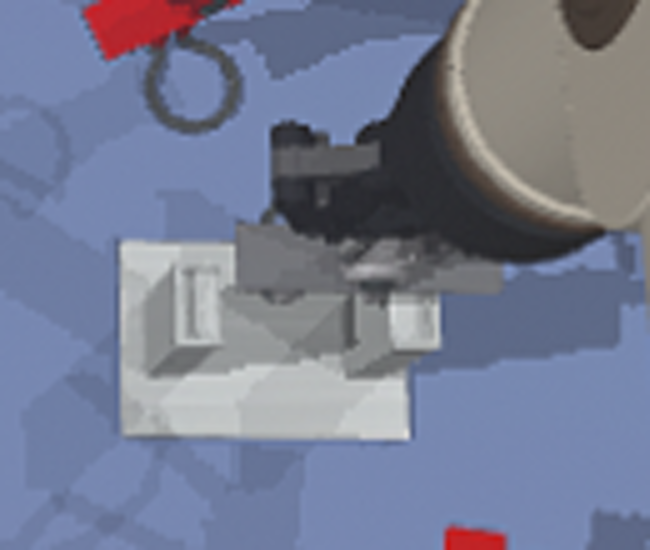

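Pliers lifted clear: guard bar above the empty holder, ring hanging at (150,390) in the crop, load 3.3 N. Carrying it over the stub.

>>> arm_command --pt "0 -1 0.2 0 0 0 -1" --pt "0 -3 0.6 -0.2 0 0 -1" --pt "0 -6 1.2 -0.6 0 0 -1" --pt "0 -9 1.8 -1 0 0 -1" --pt "0 -12 2.4 -1.4 0 0 -1" --pt "0 -15 3 -1.8 0 0 -1" --pt "0 -18 3.6 -2.2 0 0 -1" --pt "0 -21 4.2 -2.6 0 0 -1" --pt "0 -24 4.8 -3 0 0 -1" --pt "0 -27 5.4 -3.4 0 0 -1" --pt "0 -30 6 -3.7 0 0 -1" --pt "0 -32.5 6.5 -4 0 0 -1" --pt "0 -34.5 6.9 -4.2 0 0 -1" --pt "0 -36 7.2 -4.24 0 0 -1" --pt "0 -36.9 7.4 -4.24 0 0 -1" --pt "0 -36.9 7.4 -4.24 0 0 -1" --pt "0 -36.9 7.4 -4.24 0 0 -1" --pt "0 -36.9 7.4 -4.24 0 0 -1"

```text
t: 16.53
ee_pos: [0.4555, 0.1417, 0.2698]
tcp_rot: [-0.694, -0.133, 0.695, -0.133]
wrist_force: [-0.8, 0.3, -2.1]
gripper_width: 0.435
```

```bash
python3 -c "
from go import *
st()
delta([.4561,.1427,.272],21.7)
c=snap('side',10);snap('top',10)
p,R,_=pose()
a=np.radians(21.7);u=np.array([np.cos(a),np.sin(a),0])
X=p+.0203*u+[0,0,-.1361]; q=proj(c,X)[0]; print('ring pred',X,q)
crop('side',10,int(q[0])-50,int(q[1])-60,100,110,6,'pics/c17.png',[q])
crop('top',10,150,180,120,120,4,'pics/c18.png')
"
```

```text
t 16.53 p [0.4555 0.1417 0.2698] w 0.435 q [ 0.55  0.24 -1.03  1.91  0.23  1.12 -1.76] F [-0.8  0.3 -2.1]
[[-0.001, 0.369, -0.929], [-0.001, -0.929, -0.369], [-1.0, 0.0, 0.001]]
shift cm [-0.22 -0.07 -0.09] turn [-0.01  0.01 -0.  ]
ring pred [0.47463031 0.14902438 0.13392845] [297.00783218 274.89700729]
```

View pics/c17.png

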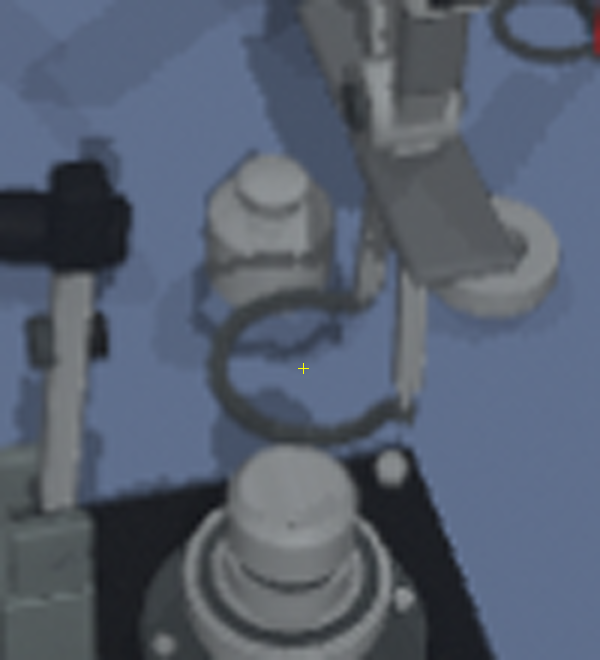

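View pics/c18.png

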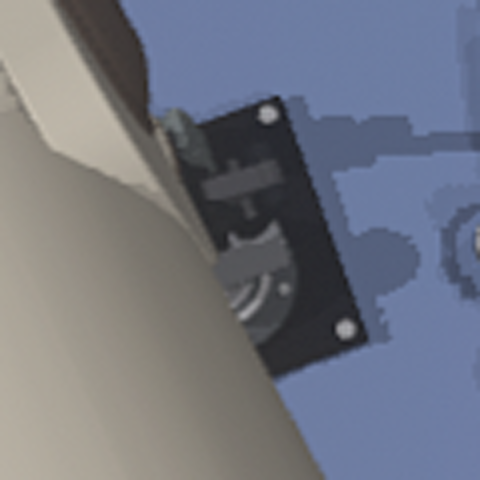

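```bash
cat > ring.py <<'E'
from go import *
from scipy.optimize import least_squares
def ring(i,zlo,zhi,R=.0232):
    c=load("side",i); p,Rt,_=pose(); a=np.radians(21.7);u=np.array([np.cos(a),np.sin(a),0]);v=np.array([-u[1],u[0],0])
    X=p+.0203*u+[0,0,-.1361]; q=proj(c,X)[0]
    mm=np.zeros(c["depth"].shape,bool); mm[int(q[1])-25:int(q[1])+25,int(q[0])-25:int(q[0])+25]=1
    P,uv=depthpts(c,mm&(c["img"].max(2)<100)); k=(P[:,2]>zlo)&(P[:,2]<zhi)&((P-p)@u>.004)&(np.hypot(*(P-X)[:,:2].T)<.032)
    P,uv=P[k],uv[k]; z=np.median(P[:,2]); print("n",len(P),"z med",z,"pred",X[2],"z spread along u:",np.polyfit((P-X)@u,P[:,2],1)[0],"along v:",np.polyfit((P-X)@v,P[:,2],1)[0])
    for zz in (z,X[2]+.0015):
        W=onz(c,uv,zz)[:,:2]
        for RR in(None,R):
            f=(lambda h:np.hypot(*(W-h[:2]).T)-(h[2] if RR is None else RR))
            r=least_squares(f,[X[0],X[1],R],loss="soft_l1",f_scale=.001).x
            print("z",round(zz,4),"centre",r[:2].round(4),"R",r[2].round(4),"err rig xy",[(np.r_[r[:2]-[.475,.1502],0]@w).round(4) for w in(u,v)],"ring-TCP u,v",[(np.r_[r[:2],0]-np.r_[p[:2],0])@w for w in(u,v)])
E
python3 -c "
from ring import *
ring(10,.12,.145)"
```

```text
n 216 z med 0.13512473611323156 pred 0.13392845113455643 z spread along u: 0.002718564918634667 along v: 0.02227295432984758
z 0.1351 centre [0.4734 0.1493] R 0.0238 err rig xy [np.float64(-0.0018), np.float64(-0.0003)] ring-TCP u,v [np.float64(0.019272447218535993), np.float64(0.0006551477483081776)]
z 0.1351 centre [0.4739 0.1495] R 0.0232 err rig xy [np.float64(-0.0013), np.float64(-0.0003)] ring-TCP u,v [np.float64(0.019742485786359086), np.float64(0.0006973178045450642)]
z 0.1354 centre [0.4734 0.1495] R 0.0238 err rig xy [np.float64(-0.0017), np.float64(-0.0)] ring-TCP u,v [np.float64(0.019358885473330385), np.float64(0.0009131689711702319)]
z 0.1354 centre [0.4738 0.1497] R 0.0232 err rig xy [np.float64(-0.0013), np.float64(-0.0)] ring-TCP u,v [np.float64(0.019817239175968438), np.float64(0.0009544907199574503)]
```

Ring measured as spread (mean radius 23.3 mm, so inner about 41 mm), 1.4 mm short of the axis along rig x. Correcting, and going down to just above the stub.

>>> arm_command --pt "1 0 -0.1 0 0 0 -1" --pt "2 0 -0.14 0 0 0 -1" --pt "3 0 -0.14 0 0 0 -1" --pt "3.8 0 -0.14 0 0 0 -1" --pt "3.8 0 -0.14 0 0 0 -1" --pt "3.8 0 -0.14 0 0 0 -1" --pt "3.8 0 -0.14 0 0 0 -1"

```text
t: 17.22
ee_pos: [0.4569, 0.1438, 0.2323]
tcp_rot: [0.694, 0.134, -0.694, 0.133]
wrist_force: [-0.5, -0.5, -1.2]
gripper_width: 0.431
```

```bash
python3 -c "
from ring import *
st()
c=snap('side',11)
p,R,_=pose()
ring(11,p[2]-.136-.012,p[2]-.136+.012)
delta([.4569,.1422,.198],21.7)
crop('side',11,245,230,100,110,6,'pics/c19.png')
"
```

```text
t 17.22 p [0.4569 0.1438 0.2323] w 0.431 q [ 0.51  0.3  -1.01  1.95  0.29  1.05 -1.82] F [-0.5 -0.5 -1.2]
[[-0.0, 0.371, -0.929], [0.0, -0.929, -0.371], [-1.0, -0.0, -0.0]]
n 221 z med 0.09780828909304283 pred 0.0964845886162449 z spread along u: 0.027197363496315487 along v: 0.012692169483727252
z 0.0978 centre [0.4747 0.1511] R 0.0238 err rig xy [np.float64(0.0001), np.float64(0.001)] ring-TCP u,v [np.float64(0.019143341705385394), np.float64(0.0002999451519389637)]
z 0.0978 centre [0.4752 0.1514] R 0.0232 err rig xy [np.float64(0.0006), np.float64(0.001)] ring-TCP u,v [np.float64(0.019638111717132593), np.float64(0.0003455638546695335)]
z 0.098 centre [0.4747 0.1513] R 0.0237 err rig xy [np.float64(0.0001), np.float64(0.0011)] ring-TCP u,v [np.float64(0.019189180775281412), np.float64(0.0004383194729676882)]
z 0.098 centre [0.4751 0.1515] R 0.0232 err rig xy [np.float64(0.0006), np.float64(0.0012)] ring-TCP u,v [np.float64(0.019676651397547696), np.float64(0.00048327447452853486)]
shift cm [3.46 0.14 0.07] turn [ 0.01 -0.01  0.  ]
```

View pics/c19.png

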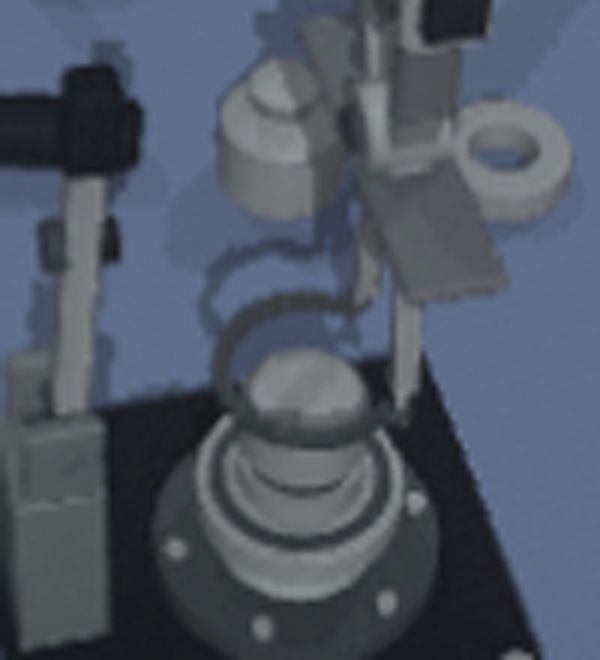

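>>> arm_command --pt "0.4 0.1 0.03 0 0 0 -1" --pt "0.9 0.1 0.03 0 0 0 -1" --pt "1.4 0.1 0.03 0 0 0 -1" --pt "1.8 0.1 0.03 0 0 0 -1" --pt "1.8 0.1 0.03 0 0 0 -1" --pt "1.8 0.1 0.03 0 0 0 -1"

```text
t: 17.77
ee_pos: [0.4566, 0.1424, 0.214]
tcp_rot: [-0.694, -0.133, 0.695, -0.133]
wrist_force: [0.2, -0.5, -2.9]
gripper_width: 0.434
```

```bash
python3 -c "
from ring import *
st()
c=snap('side',12)
p,R,_=pose()
ring(12,p[2]-.136-.006,p[2]-.136+.008)
delta([.4569,.1422,.198],21.7)
crop('side',12,245,230,100,110,6,'pics/c20.png')
"
```

```text
t 17.77 p [0.4566 0.1424 0.214 ] w 0.434 q [ 0.49  0.32 -0.99  1.97  0.32  1.01 -1.84] F [ 0.2 -0.5 -2.9]
[[-0.001, 0.37, -0.929], [0.0, -0.929, -0.37], [-1.0, -0.0, 0.001]]
n 240 z med 0.07955982106749696 pred 0.07813335639404093 z spread along u: 0.01718419562283578 along v: -0.027208466398781203
z 0.0796 centre [0.4746 0.1495] R 0.0239 err rig xy [np.float64(-0.0006), np.float64(-0.0005)] ring-TCP u,v [np.float64(0.01912259524900367), np.float64(-0.000152898712077789)]
z 0.0796 centre [0.4752 0.1497] R 0.0232 err rig xy [np.float64(0.0), np.float64(-0.0005)] ring-TCP u,v [np.float64(0.01973540444917719), np.float64(-0.0001272089466132826)]
z 0.0796 centre [0.4746 0.1495] R 0.0239 err rig xy [np.float64(-0.0006), np.float64(-0.0005)] ring-TCP u,v [np.float64(0.019141154890147335), np.float64(-9.696730359776984e-05)]
z 0.0796 centre [0.4752 0.1498] R 0.0232 err rig xy [np.float64(0.0), np.float64(-0.0005)] ring-TCP u,v [np.float64(0.01975037428675485), np.float64(-7.155445882245147e-05)]
shift cm [1.62 0.04 0.  ] turn [0.01 0.   0.  ]
```

View pics/c20.png

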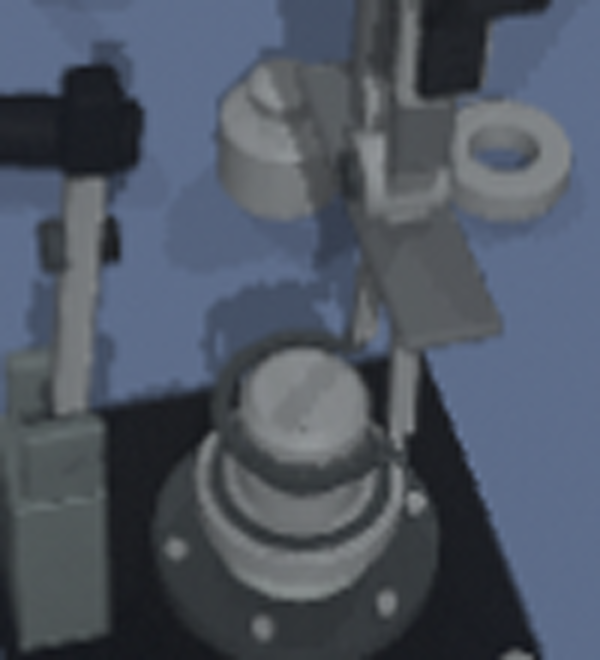

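The ring now encircles the stub at z≈0.078 with no contact force, centred within 0.6 mm. Going the remaining 16 mm down to the groove.

>>> arm_command --pt "0.4 0 0 0 0 0 -1" --pt "0.8 0 0 0 0 0 -1" --pt "1.2 0 0 0 0 0 -1" --pt "1.6 0 0 0 0 0 -1" --pt "1.6 0 0 0 0 0 -1" --pt "1.6 0 0 0 0 0 -1" --pt "1.6 0 0 0 0 0 -1"

```text
t: 18.4
ee_pos: [0.4569, 0.1425, 0.1983]
tcp_rot: [0.694, 0.133, -0.694, 0.133]
wrist_force: [0.2, 0.2, -1.2]
gripper_width: 0.431
```

```bash
python3 -c "
from ring import *
st()
c=snap('side',13);snap('top',13)
p,R,_=pose()
ring(13,p[2]-.136-.004,p[2]-.136+.006)
delta([.4569,.1422,.198],21.7)
crop('side',13,245,230,100,110,6,'pics/c21.png')
"
```

```text
t 18.4 p [0.4569 0.1425 0.1983] w 0.431 q [ 0.47  0.34 -0.98  1.99  0.34  0.98 -1.86] F [ 0.2  0.2 -1.2]
[[-0.0, 0.37, -0.929], [0.0, -0.929, -0.37], [-1.0, -0.0, -0.0]]
n 187 z med 0.06347678001635301 pred 0.062383172996698544 z spread along u: 0.04344319901693225 along v: -0.014412785650118463
z 0.0635 centre [0.4746 0.1478] R 0.0245 err rig xy [np.float64(-0.0013), np.float64(-0.0021)] ring-TCP u,v [np.float64(0.018280422967410073), np.float64(-0.0015527702226040725)]
z 0.0635 centre [0.4755 0.1492] R 0.0232 err rig xy [np.float64(0.0001), np.float64(-0.0011)] ring-TCP u,v [np.float64(0.01961195903655297), np.float64(-0.0005728846585665084)]
z 0.0639 centre [0.4746 0.1481] R 0.0245 err rig xy [np.float64(-0.0012), np.float64(-0.0018)] ring-TCP u,v [np.float64(0.018380451002886804), np.float64(-0.00125166801470754)]
z 0.0639 centre [0.4754 0.1495] R 0.0232 err rig xy [np.float64(0.0002), np.float64(-0.0008)] ring-TCP u,v [np.float64(0.01969359159621414), np.float64(-0.0002858065699179776)]
shift cm [0.05 0.02 0.02] turn [ 0.01 -0.   -0.  ]
```

View pics/c21.png

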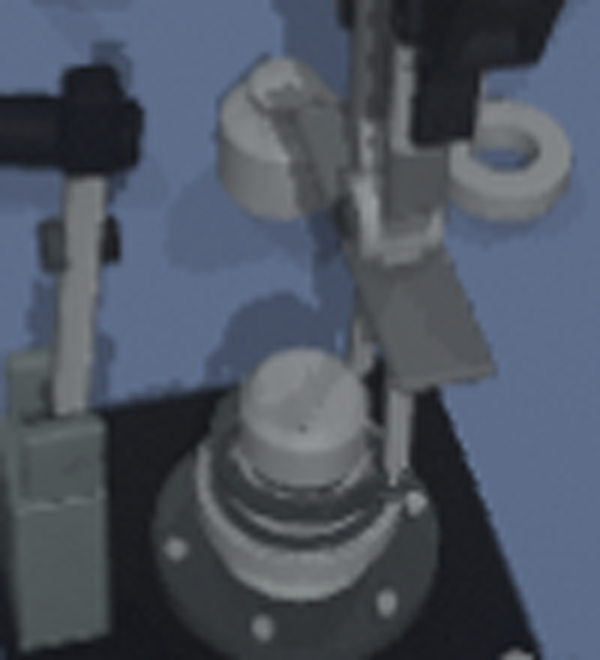

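View pics/side13.png

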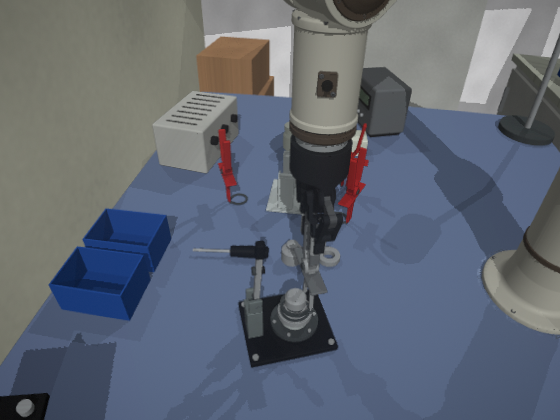

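Ring is around the stub at the groove, near (305,490) in the crop: its top surface is at 63.5 mm, so its centre is at 62 mm, with no contact force. The lever is still upright and the weight, bearing and driver are unmoved. Handing in.

```bash
python3 -c "
from bench import finish_job
print(finish_job())"
```

```text
the job is handed in; nothing more can be done
None
```

I handed the job in at about 18.5 s with the arm still holding the grey pliers squeezed and the spread ring around the stub at the groove. No verdict was reported.

**What I did:**
- I raised the lever by pinching its end grip. Both views then showed it at about 1.45 rad, just short of its stop.
- I pushed it to the stop with shut fingers (about 9 N); a second look showed about 1.5 rad. I did this before gripping the pliers, so the order was kept.
- I squeezed the handles with 60 N, lifted the pliers out of the holder and lowered the ring over the stub.

**Last checks:**
- **Height:** the ring's centre is at about 62 mm, which is the groove's height and roughly 13 mm above the bearing.
- **Centring:** the tool was within 0.5 mm of its target. The ring fit gave an offset of about 1 mm, against about 2.5 mm of clearance all round.
- **Contact:** the wrist force was just a small downward load, so nothing was touching.
- **Surroundings:** the weight, spare bearing, screwdriver and red look-alikes appeared unmoved in the pictures.

**Checks that disagreed:**
- **Handle width:** the gripper read about 37 mm over the handles, not the stated 40 mm. The ring's mean radius of about 23.3 mm, measured before lowering, does match full spread.
- **Ring fit at the groove:** with its radius left free, the last fit put the ring about 2 mm off centre. I put that down to the dark groove confusing it and trusted the fixed-radius fit instead.

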